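# Hand-check the home limit switch of a slide-scanning stage, then run the carriage onto it

## Robot

A 6-joint arm with a two-finger parallel gripper is mounted at the origin on the work surface. World frame = base frame: x ahead of the robot, y to its left, z up, the work surface at z = 0. Lengths are in mm, angles in rad, forces in N, time in s.
With the tool pointing down it reaches from about 350 to 975 mm from the base axis. Payload 7.1 kg.
Tool frame: the origin (TCP) lies at the very end of the fingers, on their centre line; the grasp point (between the pads) lies 19 mm behind it; y points along the fingers, x is the direction in which the jaws open and shut, and the axes are right-handed (so a half turn about y gives the same grasp; the last joint's range is limited). The gripper opens to 88 mm and grips with 3 to 60 N. Pads are 20 mm wide; open, the fingers measure 115 mm over their backs; the gripper's body (75 mm by 178 mm) begins 61 mm behind the grasp point.
Start: joints at [-1.151, 0.423, 1.63, -0, 1.089, -0.019], TCP at [265.548, -565.764, 222.675] pointing down, gripper open.
Joint ranges: [-3, 3], [-0.9, 2.11], [0.09, 2.58], [-1.31, 4.45], [0.11, 2.69], [-2.54, 2.54]. Speed limits (rad/s): [2.39, 2.39, 3.01, 3.14, 3.14, 3.14].

## Interface

Orientations are given as a rotation vector (axis times angle).
In Python, from workcell import ctrl gives the robot as it stands. The module is installed in compiled form; this text tells all that it offers.
- The arm moves only by the tool jog_arm, never from a script. Its argument "steps" is a list of rows, each an object with "turn": the turn, a rotation vector about the world's x, y, z scaled (see below), a list of three; "dp": the shift along the world's x, y, z scaled (see below), a list of three; "claw": the opening, from 0 (shut) to 1 (fully open). In form: [{"turn": [wx, wy, wz], "dp": [x, y, z], "claw": claw}, ...]. A call has 1 to 12 rows; each row is the pose to reach, as a shift and turn from the pose measured when the call began, turning the shorter way round; what a row does not reach only later rows make up. The controller multiplies each number of a shift by 80 mm and each number of a turn by pi rad. A row lasts 1/12 s, in which the tool goes at most 41.7 mm and 7.16 degrees, less where a joint would pass 70% of its speed; a pose out of reach is approached as far as the arm can. A call with a number of a shift or a turn outside -1 to 1 is refused whole. A call with a gripper value outside its range is refused whole. The fingers move at their own pace and stop on an object; the grip force is fixed at half the most. Time passes only in rows, so rows that repeat a pose let the fingers close. It gives the time, the measured TCP pose, the force and the opening at its end, in the units of the state.
- ctrl.get_obs(): the state, without advancing time (a new reading comes with each control period).
- ctrl.get_image(name): name is "side" or "top"; returns a dict with "img" (480x640x3 uint8, red, green, blue), "range_z" (480x640 float32, mm along the optical axis (not along the pixel's ray), 0 where there is no reading), "fovy" (degrees; the focal length in pixels is half the picture's height over the tangent of half this angle, whatever the lens; pixels are square), "cx", "cy" (the principal point, pixels), "dist_coeffs" ([k1, k2, p1, p2, k3] as OpenCV has them; the pictures are not rectified), "camera_from_world" (4x4, takes a point from world to camera coordinates). Camera axes: x right, y down, z forward; pixel columns grow to the right and rows downward; lengths in mm; the calibration is good to about 2 mm. A picture is of the moment at which its call begins.
- ctrl.close_job(): hands the job in, once; it reports no verdict.
The state is a dict: "t": time; "qpos": joint angles; "qvel": joint speeds; "joint_torque": joint torques, N m; "ee_pos": TCP position; "orientation": TCP orientation; "ft_force": force on the tool from outside, world axes, zero at the start; "moment": the same for the moment, N m; "width": finger opening in mm.
Only numpy, scipy, OpenCV 4.12 (cv2) and the standard library are available. Lean on these libraries where they do the work, as an engineer would, in place of code of your own. Each camera call takes 0.05 s, during which the arm holds its last target.

## Task

The slide-scanning stage is powered down with its covers off. Check the limit switch at its home end (the end without the connector box) by hand: with the carriage still standing clear, push its roller arm over outward, the way the carriage would drive it, until the switch trips, hold it a moment without forcing it to its stop, and let it spring back upright. Then slide the carriage by its handle to the home end until its trip dog holds that arm over well past the trip point, and leave it standing there; do not disturb the other switch or the things lying about.

Things in the scene. Friction and masses are not known exactly. Their poses are not given: they have to be found in the camera images.
- stage: Fixed linear stage on the bench: black base plate, x -90 to 150, y -355 to 285 mm, 15 thick; two rails, a carriage, a limit switch at each end. Origin on the bench at mid-travel, half-way between the rails; z up, y along the rails to the HOME end (the end without the grey connector box), x to the side where both switches stand. Turned up to 20 degrees. Offsets below are in its frame.
- home_roller (a point): Centre of the off-white nylon roller (20 mm diameter, 10 mm thick, axle along the stage's x) atop the home switch's steel lever. Arm upright: 130 mm above the bench, at x 85.5, y 200 mm; it moves with the arm. The lever plate (5 x 13 mm) is on its +x side. Free room beside and above it on the carriage side; from there it is pushed to +y.
- home_pivot (a point): Point on the axis of the home switch's shaft, 70 mm above the bench, 60 mm straight below the upright roller; the shaft runs along the stage's x. The grey die-cast switch body (about 38 x 40 mm) stands on its +x side, from x 105 to 143 mm, and its top is 88 mm above the bench.
- home_arm (a joint): Home switch's arm, rad: 0 upright (sprung to it from both sides, snaps back when let go), positive outward, roller to +y. The switch trips at 0.40 (roller 23 mm along y); must not be pushed beyond 0.90 (47 mm); stop at 1.05. Spring 0.4 N m/rad: 3 N at the roller to trip, 6 N at 0.9. Fully on, the dog holds it at about 0.6.
- carriage (a joint): Carriage position along the rails, m: 0 mid-travel, positive to the home end, bumpers at -0.185 and 0.185. Starts at -0.09 to 0.005. The dog meets the upright home roller at 0.108 and trips the switch at 0.137; from 0.157 to the bumper its flat stands on the roller and the carriage stays where left (before that, on the sloping nose, the spring may push it back).
- handle (a point): Middle of the bar of the carriage's steel bow handle: round bar 12 mm thick, 84 mm long along the stage's x, 110 mm above the bench, 39 mm free below it, legs at its ends; grasp from above, fingers closing along the stage's y. At x -12 mm, y = carriage position - 40 mm. The carriage (130 x 120 mm, top at 65 mm, about 0.9 kg) slides along y only, friction 1.5 N.
- dog_nose (a point): Home-end tip of the carriage's trip dog: a flat steel bar 20 mm wide and about 200 mm long along y, on an upright bracket at the carriage's +x side, in line with the rollers, both ends bent up 45 degrees. Its flat underside is 130 mm above the bench, its ends rise to 158 mm; the nose is 101.5 mm ahead (+y) of the carriage's centre.
- far_arm (a joint): Arm of the other limit switch, a mirror image at the connector-box end (roller at x 85.5, y -200 mm), rad: 0 upright. To be left alone.
- slide_box: Bystander: closed plastic slide box, 87 x 102 x 35 mm high, on the bench on the stage's +x side; origin at the centre of its underside.
- oil_bottle: Bystander: small amber bottle, 42 mm diameter, about 90 mm high with its black cap, standing on the stage's +x side; origin at the centre of its underside.
- driver: Bystander: screwdriver, 190 mm long, lying on the bench on the stage's +x side; its x axis runs along it.

How it is judged (in metres and radians):
On the way, in this order (a step that is already met when the one before it is completed fails the run):
1. with the carriage still standing clear, the home switch's arm is held over outward past its trip point (value of joint home_arm above 0.4 rad and value of joint carriage below 0.09 m), for 0.3 s.
2. the home switch's arm has sprung back upright with the carriage still clear (value of joint home_arm between -0.08 and 0.08 rad and value of joint carriage below 0.09 m), for 0.2 s.
At the end, for the whole second after the job is handed in: The carriage stands still at the home end (beyond 0.135 m), its dog holding the home switch's arm over at more than 0.45 rad and less than 0.90 rad; the other switch's arm is upright (within 0.1 rad) (value of joint home_arm between 0.45 and 0.9 rad and value of joint carriage above 0.135 m and velocity of joint carriage between -0.01 and 0.01 m/s and value of joint far_arm between -0.1 and 0.1 rad); the robot touches nothing.
It fails at once if the home switch's arm is forced beyond 0.90 rad, near its stop, either way (value of joint home_arm above 0.9 rad or value of joint home_arm below -0.9 rad).
It fails at once if the other switch's arm is pushed over by more than 0.3 rad (value of joint far_arm above 0.3 rad or value of joint far_arm below -0.3 rad).
It fails at once if a bystander is moved more than 30 mm (distance of any of slide_box, oil_bottle, driver from where it was at the start of the episode above 0.03 m).
It also fails if it takes over 51 s, if anything falls off the work surface, if the arm or the gripper's body presses on something with over 40 N, if the wrist force passes 120 N, or if a joint passes its speed limit or range.

## Working session

There is one attempt and no reset: what is moved stays moved. The work goes in short steps, Python scripts to look and compute and a tool call to move; the robot and the scene stay as the last step left them, time stands still between calls to the robot, and variables do not carry over. Pictures are saved under pics/ and viewed, and the job is handed in when it is done.

Besides the shell and the picture viewer there is one more tool, called after "Emit:" by a JSON object that holds its "name" and its "arguments". jog_arm: Moves the arm, as the interface text tells. Its arguments: {"type":"object","properties":{"steps":{"type":"array","items":{"type":"object","properties":{"turn":{"type":"array","items":{"type":"number"}},"dp":{"type":"array","items":{"type":"number"}},"claw":{"type":"number"}}}}},"required":["steps"]}

```bash
mkdir -p pics
cat > h.py <<'E'
from workcell import ctrl
import numpy as np, cv2
def cam(n):
    d=ctrl.get_image(n); h=d["img"].shape[0]
    f=h/2/np.tan(np.radians(d["fovy"])/2)
    d["K"]=np.array([[f,0,d["cx"]],[0,f,d["cy"]],[0,0,1]]); d["D"]=np.array(d["dist_coeffs"],float)
    d["T"]=np.array(d["camera_from_world"]); return d
def ray(d,uv):
    p=cv2.undistortPoints(np.array(uv,float).reshape(-1,1,2),d["K"],d["D"]).reshape(-1,2)
    R=d["T"][:3,:3];t=d["T"][:3,3]
    return -R.T@t, np.c_[p,np.ones(len(p))]@R
def onz(d,uv,z):
    o,v=ray(d,uv); return o+v*((z-o[2])/v[:,2])[:,None]
def cloud(d):
    h,w=d["range_z"].shape
    vv,uu=np.mgrid[:h,:w]; o,v=ray(d,np.c_[uu.ravel(),vv.ravel()])
    P=(o+v*d["range_z"].reshape(-1,1)).reshape(h,w,3); P[d["range_z"]==0]=np.nan; return P
def proj(d,P):
    return cv2.projectPoints(np.array(P,float).reshape(-1,1,3),cv2.Rodrigues(d["T"][:3,:3])[0],d["T"][:3,3],d["K"],d["D"])[0].reshape(-1,2)
def save(d,n): cv2.imwrite("pics/"+n,d["img"][:,:,::-1])
E
python3 - <<'E'
from h import *
for n in("top","side"):
    d=cam(n); save(d,n+"0.png"); np.savez(n+"0.npz",**{k:np.array(v) for k,v in d.items()})
    print(n,d["fovy"],d["T"].round(2).tolist(),d["D"])
o=ctrl.get_obs();print(o)
E
```

```text
top 57.40944225665418 [[0.02, -1.0, 0.01, -56.04], [-0.99, -0.02, -0.15, 615.38], [0.15, -0.0, -0.99, 815.84], [0.0, 0.0, 0.0, 1.0]] [-0.01002729  0.          0.          0.          0.        ]
side 51.886470745003436 [[-0.87, -0.5, 0.01, 523.96], [-0.29, 0.48, -0.83, 288.48], [0.41, -0.72, -0.56, 532.1], [0.0, 0.0, 0.0, 1.0]] [0.00106157 0.         0.         0.         0.        ]
{'t': 0.1, 'qpos': array([-1.15099859e+00,  4.23750770e-01,  1.63060108e+00, -1.77563475e-05,
        1.08863237e+00, -1.90175828e-02]), 'qvel': array([-1.17448458e-03, -1.34968406e-03, -3.02757425e-03, -6.08255726e-04,
        5.40483725e-05,  1.25916964e-03]), 'joint_torque': array([-1.55100338e-04, -5.45612133e+01, -2.74327415e+01,  6.44692685e-02,
        1.88122108e-02, -1.24675984e-05]), 'ee_pos': array([ 265.34395573, -565.31670178,  221.9928784 ]), 'orientation': array([-1.38464369,  0.88104542, -0.87912712]), 'ft_force': array([-0.56733558,  0.08227186, -0.58292474]), 'moment': array([-0.02752804,  0.00453024, -0.01178086]), 'width': 87.87321827117383}
```

View pics/top0.png

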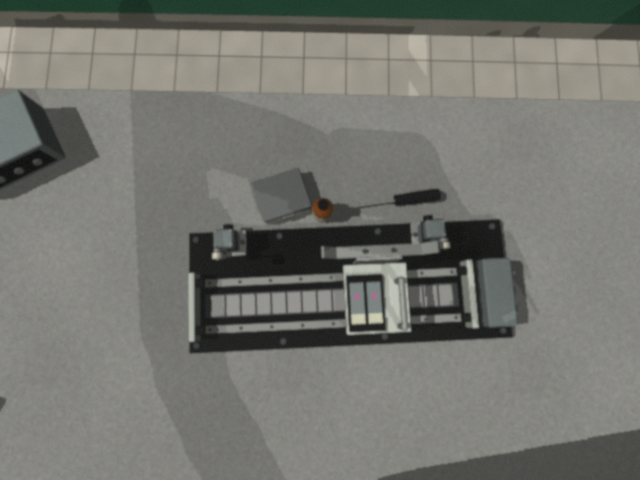

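View pics/side0.png

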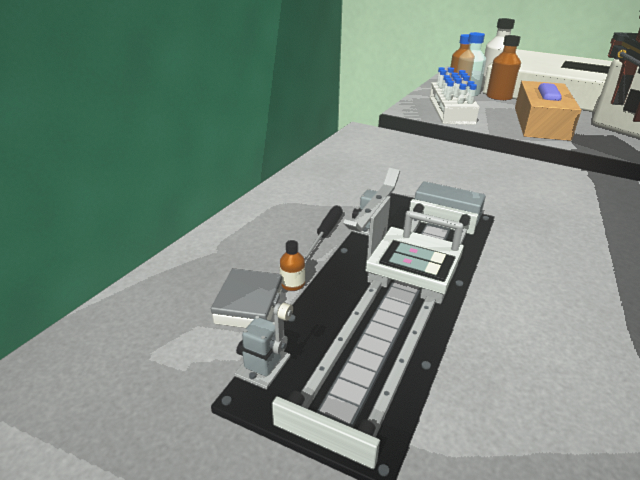

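Top view: the stage lies with its home end at the left (plate corners at about (190,234), (501,220), (513,336), (190,352)). The home roller is near (216,255), the handle near (402,303), and the slide box, bottle and screwdriver lie above the plate. Next I'll fit the plate and check features.

Run:
```python
from h import *
L=lambda n:{k:v for k,v in np.load(n+"0.npz").items()}
d=L("top"); g=d["img"].astype(int)
m=(g.max(2)<45).astype(np.uint8); m[:200]=0;m[370:]=0;m[:,:170]=0;m[:,540:]=0
# fit the plate edges on z=15
def fit(pts):
    vx,vy,x,y=cv2.fitLine(np.array(pts,np.float32),cv2.DIST_HUBER,0,.01,.01).ravel(); return np.array([vx,vy]),np.array([x,y])
left=[];top=[];bot=[]
for r in range(240,346):
    c=np.where(m[r])[0]
    if len(c): left.append((c.min()-.5,r))
for c in range(195,500,1):
    r=np.where(m[:,c])[0]
    if len(r): bot.append((c,r.max()+.5)); top.append((c,r.min()-.5))
for nm,pts in(("left",left),("bot",bot),("top",top)):
    P=onz(d,pts,15)[:,:2]; v,p=fit(P); 
    n=np.array([-v[1],v[0]]); e=(P-p)@n
    print(nm,v,p,np.median(abs(e)),"deg",np.degrees(np.arctan2(v[1],v[0])))
corn=onz(d,[(190,234),(501,220),(513,336),(190,352)],15); print(corn.round(1))
```

```text
left [0.98234355 0.18708579] [524.2529  205.29091] 4.297248012217965 deg 10.7827635
bot [ 0.06685341 -0.9977628 ] [ 417.33115 -100.79525] 0.4835325274451094 deg -86.16672
top [ 0.06818527 -0.9976727 ] [ 652.0726   -102.707695] 0.8369149055280634 deg -86.09023
[[ 630.   222.3   15. ]
 [ 672.5 -415.1   15. ]
 [ 438.4 -429.5   15. ]
 [ 395.8  207.6   15. ]]
```

```bash
cat >> h.py <<'E'
yaw=np.radians(3.87)
ex=np.array([np.cos(yaw),np.sin(yaw)]);ey=np.array([-np.sin(yaw),np.cos(yaw)])
def stg(P,O): q=np.asarray(P)[...,:2]-O; return q@ex,q@ey
E
python3 - <<'E'
from h import *
L=lambda n:{k:v for k,v in np.load(n+"0.npz").items()}
O=np.array([517,-64.])  # rough below
# from plate: centre at stage (30,-35)
c=np.array([[630.,222.3],[672.5,-415.1],[438.4,-429.5],[395.8,207.6]]).mean(0)
O=c-30*ex+35*ey; print("O plate",O)
ims=[]
for n in("top","side"):
    d=L(n);P=cloud(d);x,y=stg(P,O);z=P[...,2]
    def rep(nm,m):
        print(n,nm,m.sum(),[ (np.nanpercentile(a[m],[1,50,99])).round(1).tolist() for a in(x,y,z)] if m.sum() else '')
    rep("plate",(z>10)&(z<19)&(abs(x-30)<150)&(abs(y+35)<350))
    rep("handle",(z>104)&(z<122)&(x>-60)&(x<40)&(abs(y)<250))
    rep("dog flat",(z>126)&(z<140)&(x>60)&(x<110)&(abs(y)<180))
    rep("dog",(z>126)&(z<175)&(x>60)&(x<110)&(abs(y)<180))
    rep("carr",(z>60)&(z<70)&(x>-90)&(x<90)&(abs(y)<180))
    rep("roller",(z>110)&(z<150)&(x>60)&(x<115)&(y>180)&(y<230))
    rep("farroller",(z>110)&(z<150)&(x>60)&(x<115)&(y<-180)&(y>-230))
    rep("body",(z>80)&(z<95)&(x>95)&(x<160)&(y>150)&(y<250))
    rep("farbody",(z>80)&(z<95)&(x>95)&(x<160)&(y<-150)&(y>-250))
    rep("bystand",(z>8)&(z<120)&(x>155)&(x<330)&(abs(y)<350))
    r=d["img"]
    S=4; u,v=(216,255) if n=="top" else (284,315)
    ims.append(cv2.resize(r[v-35:v+35,u-45:u+45],None,fx=S,fy=S,interpolation=cv2.INTER_CUBIC))
cv2.imwrite("pics/zoom0.png",np.hstack(ims)[:,:,::-1])
E
```

```text
O plate [501.88115603 -70.77959544]
top plate 18259 [[-87.4, 65.1, 147.8], [-344.8, 26.6, 279.9], [12.2, 15.9, 18.8]]
top handle 357 [[-56.2, -12.1, 33.3], [-126.4, -119.6, -114.7], [108.9, 115.7, 119.6]]
top dog flat 1175 [[64.7, 78.3, 90.0], [-158.2, -81.0, -3.9], [130.2, 136.3, 139.7]]
top dog 1511 [[64.7, 78.7, 90.0], [-177.6, -81.7, 18.7], [131.0, 136.8, 158.5]]
top carr 2013 [[-64.3, 15.6, 64.3], [-140.1, -101.8, -21.1], [62.4, 66.0, 69.9]]
top roller 123 [[78.4, 86.7, 97.2], [192.1, 200.8, 211.0], [118.1, 137.2, 142.5]]
top farroller 108 [[78.5, 86.7, 96.4], [-205.9, -196.2, -188.7], [120.3, 138.1, 142.5]]
top body 398 [[100.1, 122.3, 141.1], [183.4, 201.3, 221.1], [80.9, 87.5, 91.0]]
top farbody 387 [[102.7, 122.0, 140.6], [-215.0, -196.3, -178.4], [80.6, 88.0, 91.7]]
top bystand 3377 [[158.5, 200.9, 262.9], [-224.9, 69.1, 148.3], [12.9, 35.1, 86.1]]
side plate 21594 [[-88.4, 38.2, 148.7], [-324.5, 117.8, 286.9], [11.9, 14.8, 18.3]]
side handle 432 [[-58.0, -13.6, 34.3], [-123.6, -116.6, -113.1], [104.8, 112.7, 116.5]]
side dog flat 819 [[65.4, 77.1, 90.9], [-160.7, -76.4, 3.3], [127.0, 135.4, 139.5]]
side dog 1071 [[65.4, 77.7, 90.9], [-177.0, -81.0, 19.4], [127.3, 135.8, 156.8]]
side carr 1927 [[-64.0, 5.3, 66.2], [-139.1, -88.6, -19.7], [60.4, 64.9, 69.9]]
side roller 310 [[79.4, 87.4, 98.4], [194.1, 207.0, 212.5], [110.8, 133.0, 140.2]]
side farroller 2 [[71.9, 75.7, 79.4], [-199.6, -190.1, -180.6], [126.0, 137.8, 149.6]]
side body 649 [[95.9, 122.6, 140.9], [185.7, 207.7, 221.8], [80.3, 86.7, 90.5]]
side farbody 127 [[119.4, 130.1, 140.8], [-213.9, -190.5, -177.7], [80.5, 87.1, 89.6]]
side bystand 4480 [[158.4, 197.4, 261.7], [-215.8, 79.9, 200.6], [9.6, 34.4, 84.7]]
```

View pics/zoom0.png

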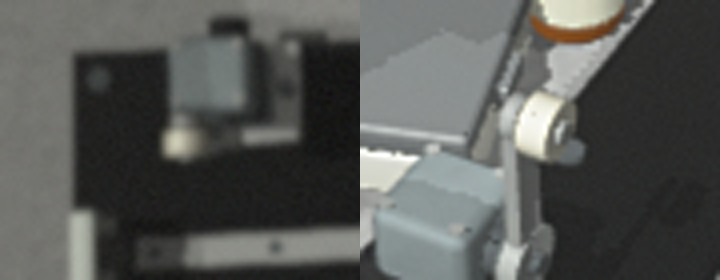

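```bash
cat >> h.py <<'E'
O=np.array([501.2,-68.8])
def W(x,y): return O+x*ex+y*ey
E
python3 - <<'E'
from h import *
from scipy.spatial.transform import Rotation as R
o=ctrl.get_obs(); M=R.from_rotvec(o["orientation"]).as_matrix(); print(M.round(3))
a=np.degrees(np.arctan2(M[1,0],M[0,0])); print("jaw ang",a,"want",93.87,"or -86.13; q6",o["qpos"][5])
for n,p in dict(above=(82,150),contact=(82,176.5),push=(82,208),handle=(-12,-121)).items(): print(n,W(*p).round(1),(W(*p)-o["ee_pos"][:2]).round(1))
E
```

```text
[[ 0.425 -0.001  0.905]
 [-0.905  0.001  0.425]
 [-0.001 -1.     0.   ]]
jaw ang -64.85726164115245 want 93.87 or -86.13; q6 -0.019017582805208044
above [572.9  86.4] [307.5 651.7]
contact [571.1 112.8] [305.8 678.1]
push [569.  144.3] [303.6 709.6]
handle [ 497.4 -190.3] [232.1 375. ]
```

Emit:
{"name": "jog_arm", "arguments": {"steps": [{"turn": [0, 0, -0.118], "dp": [0.47, 1, 0], "claw": 0}, {"turn": [0, 0, -0.118], "dp": [0.47, 1, 0], "claw": 0}, {"turn": [0, 0, -0.118], "dp": [0.47, 1, 0], "claw": 0}, {"turn": [0, 0, -0.118], "dp": [0.47, 1, 0], "claw": 0}]}}

```text
t: 0.43
ee_pos: [303.6, -483.0, 221.7]
orientation: [-1.238, 1.162, -1.158]
ft_force: [0.4, 0.2, -0.3]
width: 65.0
```

Emit:
{"name": "jog_arm", "arguments": {"steps": [{"turn": [0, 0, 0], "dp": [0.48, 1, 0], "claw": 0}, {"turn": [0, 0, 0], "dp": [0.48, 1, 0], "claw": 0}, {"turn": [0, 0, 0], "dp": [0.48, 1, 0], "claw": 0}, {"turn": [0, 0, 0], "dp": [0.48, 1, 0], "claw": 0}]}}

```text
t: 0.77
ee_pos: [342.6, -402.0, 221.7]
orientation: [-1.241, 1.158, -1.153]
ft_force: [0.2, -0.0, -0.1]
width: 38.1
```

Emit:
{"name": "jog_arm", "arguments": {"steps": [{"turn": [0, 0, 0], "dp": [0.48, 1, 0], "claw": 0}, {"turn": [0, 0, 0], "dp": [0.48, 1, 0], "claw": 0}, {"turn": [0, 0, 0], "dp": [0.48, 1, 0], "claw": 0}, {"turn": [0, 0, 0], "dp": [0.48, 1, 0], "claw": 0}]}}

```text
t: 1.1
ee_pos: [381.6, -322.0, 221.8]
orientation: [-1.243, 1.154, -1.151]
ft_force: [0.7, -0.7, 0.0]
width: 11.3
```

Emit:
{"name": "jog_arm", "arguments": {"steps": [{"turn": [0, 0, 0], "dp": [0.48, 1, 0], "claw": 0}, {"turn": [0, 0, 0], "dp": [0.48, 1, 0], "claw": 0}, {"turn": [0, 0, 0], "dp": [0.48, 1, 0], "claw": 0}, {"turn": [0, 0, 0], "dp": [0.48, 1, 0], "claw": 0}]}}

```text
t: 1.43
ee_pos: [420.9, -242.5, 222.0]
orientation: [-1.245, 1.151, -1.149]
ft_force: [0.2, -1.3, 0.9]
width: 0.1
```

Emit:
{"name": "jog_arm", "arguments": {"steps": [{"turn": [0, 0, 0], "dp": [0.48, 1, 0], "claw": 0}, {"turn": [0, 0, 0], "dp": [0.48, 1, 0], "claw": 0}, {"turn": [0, 0, 0], "dp": [0.48, 1, 0], "claw": 0}, {"turn": [0, 0, 0], "dp": [0.48, 1, 0], "claw": 0}]}}

```text
t: 1.77
ee_pos: [460.1, -163.2, 222.0]
orientation: [-1.246, 1.149, -1.148]
ft_force: [-0.5, -0.5, -0.4]
width: 0.4
```

Emit:
{"name": "jog_arm", "arguments": {"steps": [{"turn": [0, 0, 0], "dp": [0.48, 1, 0], "claw": 0}, {"turn": [0, 0, 0], "dp": [0.48, 1, 0], "claw": 0}, {"turn": [0, 0, 0], "dp": [0.48, 1, 0], "claw": 0}, {"turn": [0, 0, 0], "dp": [0.48, 1, 0], "claw": 0}]}}

```text
t: 2.1
ee_pos: [499.3, -84.1, 222.0]
orientation: [-1.247, 1.147, -1.147]
ft_force: [-0.5, -1.0, -0.3]
width: 0.6
```

Emit:
{"name": "jog_arm", "arguments": {"steps": [{"turn": [0, 0, 0], "dp": [0.48, 1, 0], "claw": 0}, {"turn": [0, 0, 0], "dp": [0.48, 1, 0], "claw": 0}, {"turn": [0, 0, 0], "dp": [0.48, 1, 0], "claw": 0}, {"turn": [0, 0, 0], "dp": [0.48, 1, 0], "claw": 0}]}}

```text
t: 2.43
ee_pos: [538.3, -5.2, 221.8]
orientation: [-1.248, 1.146, -1.147]
ft_force: [-0.7, 0.1, 0.2]
width: 0.8
```

Emit:
{"name": "jog_arm", "arguments": {"steps": [{"turn": [0, 0, 0], "dp": [0.43, 1, -0.3], "claw": 0}, {"turn": [0, 0, 0], "dp": [0.43, 1, -0.5], "claw": 0}, {"turn": [0, 0, 0], "dp": [0.43, 1, -0.9], "claw": 0}, {"turn": [0, 0, 0], "dp": [0.43, 1, -0.9], "claw": 0}, {"turn": [0, 0, 0], "dp": [0.43, 1, -0.9], "claw": 0}, {"turn": [0, 0, 0], "dp": [0.43, 1, -0.9], "claw": 0}]}}

```text
t: 2.93
ee_pos: [572.6, 72.3, 150.5]
orientation: [-1.248, 1.147, -1.149]
ft_force: [0.7, -1.3, -0.1]
width: 0.3
```

Run:
```python
from h import *
from scipy.spatial.transform import Rotation as R
o=ctrl.get_obs(); M=R.from_rotvec(o["orientation"]).as_matrix(); print(M.round(3)); print(np.degrees(np.arctan2(M[1,0],M[0,0])),o["ee_pos"],stg(o["ee_pos"],O),o["qpos"])
ims=[]
for n in("top","side"):
    d=cam(n); save(d,n+"1.png")
    u,v=(216,255) if n=="top" else (284,315)
    ims.append(cv2.resize(d["img"][v-70:v+70,u-90:u+90],None,fx=2.2,fy=2.2,interpolation=cv2.INTER_CUBIC))
cv2.imwrite("pics/zoom1.png",np.hstack(ims)[:,:,::-1])
```

```text
[[ 0.083  0.     0.997]
 [-0.997 -0.001  0.083]
 [ 0.001 -1.     0.   ]]
-85.22213498251405 [572.62118099  72.3434706  150.51001058] (np.float64(80.78450464057413), np.float64(136.00120660025704)) [ 1.05764815e-01  4.46583473e-01  1.78898472e+00 -1.68697646e-03
  9.05937316e-01  1.59421231e+00]
```

View pics/zoom1.png

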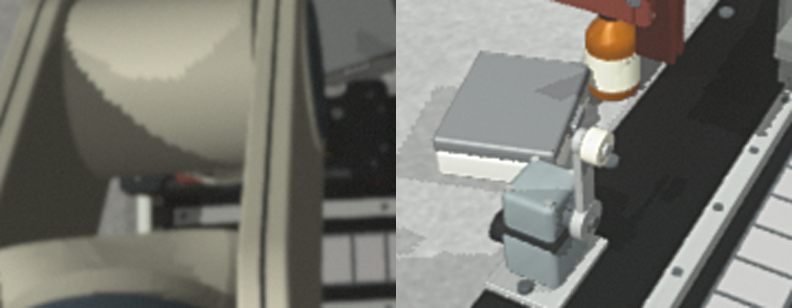

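The side view shows the upright arm with its roller clear of the gripper, which is still at the upper right. The top view is blocked by the robot arm. I'll descend next.

Emit:
{"name": "jog_arm", "arguments": {"steps": [{"turn": [0, 0, -0.005], "dp": [0.005, 0.1, -0.2], "claw": 0}, {"turn": [0, 0, -0.005], "dp": [0.005, 0.17, -0.42], "claw": 0}, {"turn": [0, 0, -0.005], "dp": [0.005, 0.17, -0.42], "claw": 0}, {"turn": [0, 0, -0.005], "dp": [0.005, 0.17, -0.42], "claw": 0}]}}

```text
t: 3.37
ee_pos: [573.9, 85.7, 119.1]
orientation: [-1.238, 1.157, -1.162]
ft_force: [0.2, -0.8, 1.5]
width: 0.5
```

```bash
cat > look.py <<'E'
import sys
from h import *
o=ctrl.get_obs(); print(o["t"],o["ee_pos"].round(1),np.round(stg(o["ee_pos"],O),1),o["ft_force"].round(1),o["width"])
n,cu,cv_,w=sys.argv[1],int(sys.argv[2]),int(sys.argv[3]),int(sys.argv[4])
d=cam(n); h=int(w*.75); u0=max(0,cu-w);v0=max(0,cv_-h)
im=d["img"][v0:cv_+h,u0:cu+w]; s=640/(2*w)
cv2.imwrite("pics/"+sys.argv[5],cv2.resize(im,None,fx=s,fy=s,interpolation=cv2.INTER_CUBIC)[:,:,::-1])
P=cloud(d);x,y=stg(P,O);z=P[...,2];g=d["img"].astype(int)
m=(g.min(2)>120)&(x>78)&(x<97)&(y>180)&(y<270)&(z>95)&(z<145)
print("roller med",[np.nanmedian(a[m]).round(1) for a in(x,y,z)] if m.any() else None,m.sum())
E
python3 look.py side 290 300 90 s2.png
```

```text
3.3667 [573.9  85.7 119.1] [ 83.  149.3] [ 0.2 -0.8  1.5] 0.4660211634588943
roller med [np.float64(87.6), np.float64(205.8), np.float64(133.8)] 267
```

View pics/s2.png

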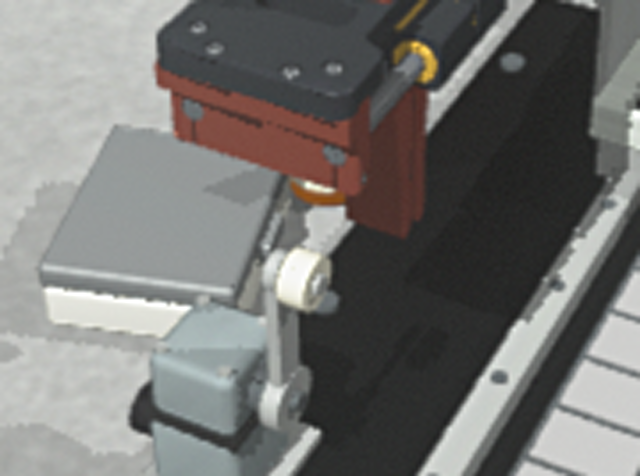

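Emit:
{"name": "jog_arm", "arguments": {"steps": [{"turn": [0, 0, 0], "dp": [-0.04, 0.1, -0.05], "claw": 0}, {"turn": [0, 0, 0], "dp": [-0.05, 0.2, -0.05], "claw": 0}, {"turn": [0, 0, 0], "dp": [-0.06, 0.28, -0.05], "claw": 0}, {"turn": [0, 0, 0], "dp": [-0.062, 0.33, -0.05], "claw": 0}, {"turn": [0, 0, 0], "dp": [-0.065, 0.38, -0.05], "claw": 0}, {"turn": [0, 0, 0], "dp": [-0.068, 0.43, -0.05], "claw": 0}, {"turn": [0, 0, 0], "dp": [-0.07, 0.48, -0.05], "claw": 0}, {"turn": [0, 0, 0], "dp": [-0.07, 0.5, -0.05], "claw": 0}, {"turn": [0, 0, 0], "dp": [-0.07, 0.5, -0.05], "claw": 0}]}}

```text
t: 4.17
ee_pos: [568.8, 126.1, 115.6]
orientation: [-1.238, 1.156, -1.162]
ft_force: [0.1, -2.3, 1.4]
width: 0.4
```

```bash
python3 look.py side 280 300 80 s3.png
```

```text
4.1667 [568.8 126.1 115.6] [ 80.6 189.9] [ 0.1 -2.3  1.4] 0.4108136156846313
roller med [np.float64(87.6), np.float64(214.6), np.float64(129.9)] 135
```

View pics/s3.png

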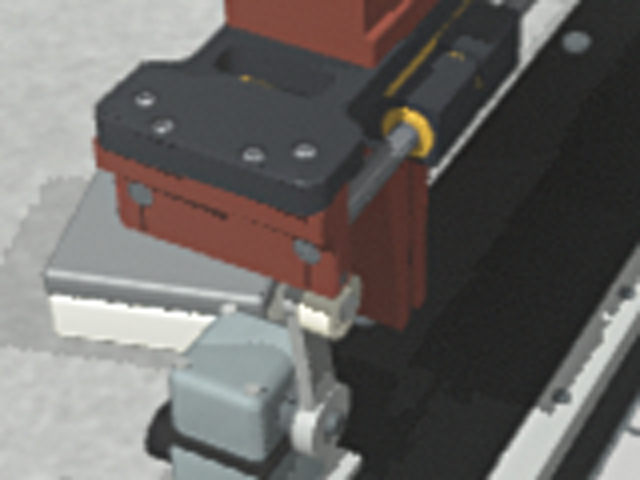

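Emit:
{"name": "jog_arm", "arguments": {"steps": [{"turn": [0, 0, 0], "dp": [-0.004, 0.06, 0], "claw": 0}, {"turn": [0, 0, 0], "dp": [-0.008, 0.12, 0], "claw": 0}, {"turn": [0, 0, 0], "dp": [-0.013, 0.18, 0], "claw": 0}, {"turn": [0, 0, 0], "dp": [-0.016, 0.23, 0], "claw": 0}, {"turn": [0, 0, 0], "dp": [-0.016, 0.23, 0], "claw": 0}, {"turn": [0, 0, 0], "dp": [-0.016, 0.23, 0], "claw": 0}, {"turn": [0, 0, 0], "dp": [-0.016, 0.23, 0], "claw": 0}]}}

```text
t: 4.8
ee_pos: [567.3, 144.2, 115.3]
orientation: [-1.239, 1.156, -1.162]
ft_force: [-0.4, -4.3, -2.5]
width: 0.3
```

```bash
python3 look.py side 280 310 80 s4.png
```

```text
4.8 [567.3 144.2 115.3] [ 80.3 208. ] [-0.4 -4.3 -2.5] 0.3056343982105359
roller med [np.float64(85.0), np.float64(232.5), np.float64(127.4)] 141
```

View pics/s4.png

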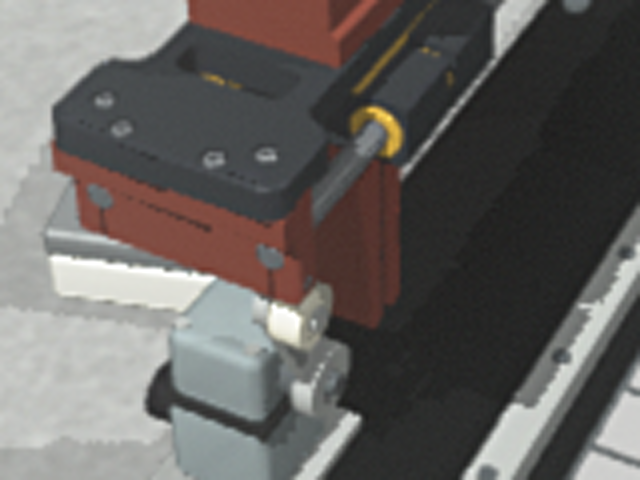

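Run:
```python
from h import *
d={k:v for k,v in np.load("side0.npz").items()}
def onx(uv,X):
    o,v=ray(d,uv); n=np.array([*ex,0]); return o+v*((X+O@ex-o@n)/(v@n))[:,None]
for nm,uv in(("roller now",(279,330.5)),("pivot",(200+333/4,250+383/4)),("roller s2",(200+316/640*180,232.5+283/640*180))):
    p=onx([uv],80.5 if nm[0]=="r" else 90); print(nm,np.round(stg(p[0],O),1),p[0][2].round(1))
```

```text
roller now [ 80.5 226.8] 123.8
pivot [ 90.  203.1] 72.5
roller s2 [ 80.5 202.6] 132.9
```

Roller displacement estimates are about 24–31 mm, so the arm is near or just past its trip point. I'll push 7 mm more and hold.

Emit:
{"name": "jog_arm", "arguments": {"steps": [{"turn": [0, 0, 0], "dp": [-0.003, 0.04, 0], "claw": 0}, {"turn": [0, 0, 0], "dp": [-0.006, 0.09, 0], "claw": 0}, {"turn": [0, 0, 0], "dp": [-0.006, 0.09, 0], "claw": 0}, {"turn": [0, 0, 0], "dp": [-0.006, 0.09, 0], "claw": 0}, {"turn": [0, 0, 0], "dp": [-0.006, 0.09, 0], "claw": 0}, {"turn": [0, 0, 0], "dp": [-0.006, 0.09, 0], "claw": 0}, {"turn": [0, 0, 0], "dp": [-0.006, 0.09, 0], "claw": 0}, {"turn": [0, 0, 0], "dp": [-0.006, 0.09, 0], "claw": 0}]}}

```text
t: 5.52
ee_pos: [566.7, 150.9, 115.2]
orientation: [-1.239, 1.156, -1.163]
ft_force: [1.5, -5.7, -2.8]
width: 0.4
```

```bash
python3 look.py side 280 310 80 s5.png
```

```text
5.5167 [566.7 150.9 115.2] [ 80.2 214.7] [ 1.5 -5.7 -2.8] 0.372211185891994
roller med [np.float64(84.9), np.float64(238.3), np.float64(124.4)] 161
```

View pics/s5.png

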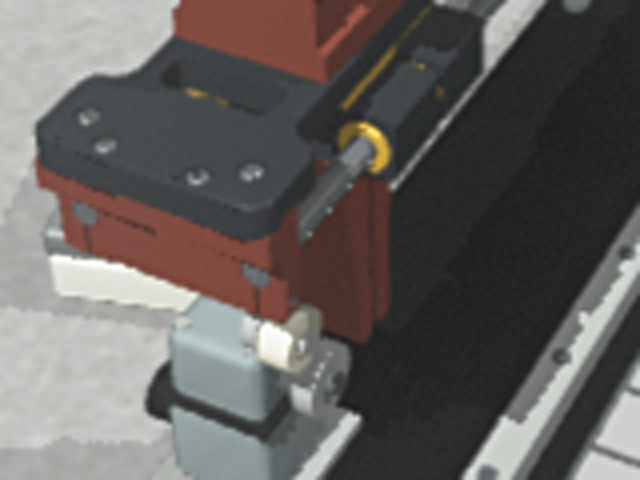

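Roller end is now at about zoom (303,346). It is clearly past the trip point (force ~5 N, ~0.6 rad) and has been held about 0.5 s. I'll back off.

Emit:
{"name": "jog_arm", "arguments": {"steps": [{"turn": [0, 0, 0], "dp": [0.02, -0.25, 0], "claw": 0}, {"turn": [0, 0, 0], "dp": [0.04, -0.5, 0], "claw": 0}, {"turn": [0, 0, 0], "dp": [0.05, -0.8, 0], "claw": 0}, {"turn": [0, 0, 0], "dp": [0.05, -0.9, 0], "claw": 0}, {"turn": [0, 0, 0], "dp": [0.05, -0.9, 0], "claw": 0}, {"turn": [0, 0, 0], "dp": [0.05, -0.9, 0], "claw": 0}, {"turn": [0, 0, 0], "dp": [0.05, -0.9, 0], "claw": 0}]}}

```text
t: 6.15
ee_pos: [570.9, 79.8, 115.5]
orientation: [-1.238, 1.156, -1.162]
ft_force: [0.1, -0.2, 0.4]
width: 0.4
```

```bash
python3 look.py side 290 300 80 s6.png
```

```text
6.15 [570.9  79.8 115.5] [ 79.6 143.6] [ 0.1 -0.2  0.4] 0.3973740178409071
roller med [np.float64(87.5), np.float64(205.7), np.float64(133.7)] 264
```

View pics/s6.png

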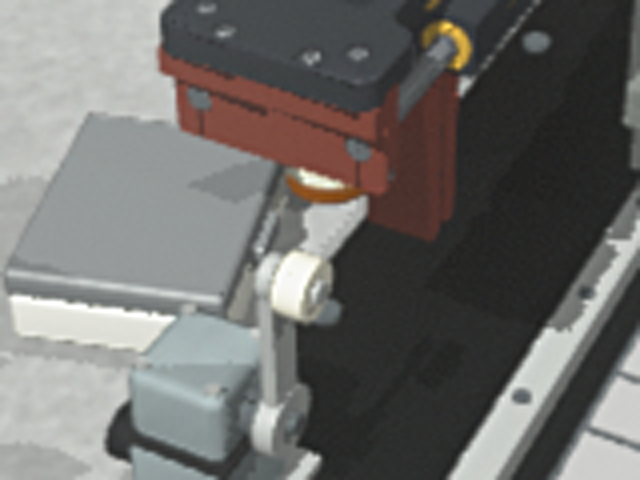

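The arm is upright again (roller at zoom (302,287)), and its measured position matches the one before the push. Now to the handle.

Emit:
{"name": "jog_arm", "arguments": {"steps": [{"turn": [0, 0, 0], "dp": [0, 0, 0.5], "claw": 0.7}, {"turn": [0, 0, 0], "dp": [0, -0.1, 1], "claw": 0.7}, {"turn": [0, 0, 0], "dp": [0, -0.2, 1], "claw": 0.7}, {"turn": [0, 0, 0], "dp": [-0.2, -0.7, 1], "claw": 0.7}, {"turn": [0, 0, 0], "dp": [-0.2, -0.8, 1], "claw": 0.7}, {"turn": [0, 0, 0], "dp": [-0.2, -0.8, 1], "claw": 0.7}]}}

```text
t: 6.7
ee_pos: [554.3, 14.9, 195.5]
orientation: [-1.238, 1.156, -1.163]
ft_force: [0.4, 0.3, 0.2]
width: 36.7
```

Emit:
{"name": "jog_arm", "arguments": {"steps": [{"turn": [0, 0, 0], "dp": [-0.24, -0.86, 0], "claw": 0.7}, {"turn": [0, 0, 0], "dp": [-0.24, -0.86, 0], "claw": 0.7}, {"turn": [0, 0, 0], "dp": [-0.24, -0.86, 0], "claw": 0.7}, {"turn": [0, 0, 0], "dp": [-0.24, -0.86, 0], "claw": 0.7}]}}

```text
t: 7.03
ee_pos: [535.4, -53.9, 195.4]
orientation: [-1.237, 1.158, -1.164]
ft_force: [0.7, 1.3, 0.7]
width: 60.7
```

Emit:
{"name": "jog_arm", "arguments": {"steps": [{"turn": [0, 0, 0], "dp": [-0.24, -0.86, 0], "claw": 0.7}, {"turn": [0, 0, 0], "dp": [-0.24, -0.86, 0], "claw": 0.7}, {"turn": [0, 0, 0], "dp": [-0.24, -0.86, 0], "claw": 0.7}, {"turn": [0, 0, 0], "dp": [-0.24, -0.86, 0], "claw": 0.7}]}}

```text
t: 7.37
ee_pos: [516.7, -122.2, 195.2]
orientation: [-1.236, 1.159, -1.165]
ft_force: [0.2, -0.3, 0.1]
width: 61.3
```

Emit:
{"name": "jog_arm", "arguments": {"steps": [{"turn": [0, 0, 0], "dp": [-0.24, -0.86, 0], "claw": 0.7}, {"turn": [0, 0, 0], "dp": [-0.24, -0.86, 0], "claw": 0.7}, {"turn": [0, 0, 0], "dp": [-0.24, -0.86, 0], "claw": 0.7}, {"turn": [0, 0, 0], "dp": [-0.24, -0.86, 0], "claw": 0.7}]}}

```text
t: 7.7
ee_pos: [498.2, -190.4, 195.1]
orientation: [-1.234, 1.16, -1.166]
ft_force: [-0.1, 0.2, 0.3]
width: 61.3
```

Run:
```python
from h import *
from scipy.spatial.transform import Rotation as R
o=ctrl.get_obs(); M=R.from_rotvec(o["orientation"]).as_matrix(); print(np.degrees(np.arctan2(M[1,0],M[0,0])),o["ee_pos"],stg(o["ee_pos"],O),o["width"])
d=cam("side");save(d,"s7.png")
P=cloud(d);x,y=stg(P,O);z=P[...,2]
m=(z>100)&(z<120)&(x>-50)&(x<26)&(y<-80)&(y>-160)
print([np.nanpercentile(a[m],[2,50,98]).round(1) for a in(x,y,z)],m.sum())
```

```text
-86.44152323119076 [ 498.24119187 -190.37835516  195.11724664] (np.float64(-11.157736490292363), np.float64(-121.10142816967603)) 61.27275985523519
[array([-48.7, -13.1,  25.3]), array([-124.8, -118.4, -115.4]), array([104.9, 112.9, 116.5])] 351
```

View pics/s7.png

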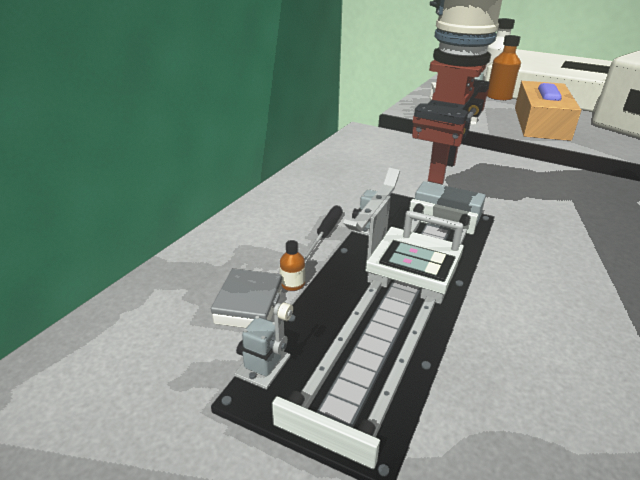

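The handle (pixels ~(435,215)) is directly under the open gripper. The home arm is upright and everything else is undisturbed.

Emit:
{"name": "jog_arm", "arguments": {"steps": [{"turn": [0, 0, 0], "dp": [-0.01, 0, -0.3], "claw": 0.7}, {"turn": [0, 0, 0], "dp": [-0.01, 0, -0.55], "claw": 0.7}, {"turn": [0, 0, 0], "dp": [-0.01, 0, -0.75], "claw": 0.7}, {"turn": [0, 0, 0], "dp": [-0.01, 0, -0.75], "claw": 0.7}, {"turn": [0, 0, 0], "dp": [-0.01, 0, -0.75], "claw": 0.7}]}}

```text
t: 8.17
ee_pos: [497.6, -188.0, 134.6]
orientation: [-1.236, 1.16, -1.162]
ft_force: [0.2, 0.3, -0.0]
width: 61.2
```

```bash
python3 look.py side 430 210 80 s8.png
```

```text
8.1667 [ 497.6 -188.   134.6] [ -11.6 -118.7] [ 0.2  0.3 -0. ] 61.238038346006626
roller med [np.float64(87.3), np.float64(205.9), np.float64(133.9)] 259
```

View pics/s8.png

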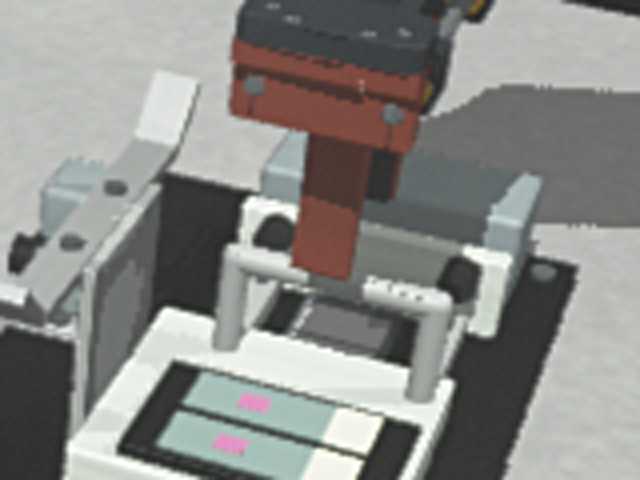

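Fingers are above the bar's middle, straddling it. Descending and closing.

Emit:
{"name": "jog_arm", "arguments": {"steps": [{"turn": [0, 0, 0], "dp": [0, -0.03, -0.25], "claw": 0.7}, {"turn": [0, 0, 0], "dp": [0, -0.03, -0.45], "claw": 0.7}, {"turn": [0, 0, 0], "dp": [0, -0.03, -0.51], "claw": 0.7}, {"turn": [0, 0, 0], "dp": [0, -0.03, -0.51], "claw": 0.7}, {"turn": [0, 0, 0], "dp": [0, -0.03, -0.51], "claw": 0}, {"turn": [0, 0, 0], "dp": [0, -0.03, -0.51], "claw": 0}, {"turn": [0, 0, 0], "dp": [0, -0.03, -0.51], "claw": 0}, {"turn": [0, 0, 0], "dp": [0, -0.03, -0.51], "claw": 0}, {"turn": [0, 0, 0], "dp": [0, -0.03, -0.51], "claw": 0}, {"turn": [0, 0, 0], "dp": [0, -0.03, -0.51], "claw": 0}, {"turn": [0, 0, 0], "dp": [0, -0.03, -0.51], "claw": 0}, {"turn": [0, 0, 0], "dp": [0, -0.03, -0.51], "claw": 0}]}}

```text
t: 9.22
ee_pos: [498.1, -191.0, 94.7]
orientation: [-1.235, 1.158, -1.163]
ft_force: [-0.7, -3.8, 1.3]
width: 11.7
```

```bash
python3 look.py side 430 210 80 s9.png
```

```text
9.2167 [ 498.1 -191.    94.7] [ -11.3 -121.7] [-0.7 -3.8  1.3] 11.688072168270654
roller med [np.float64(87.2), np.float64(206.0), np.float64(133.9)] 253
```

View pics/s9.png

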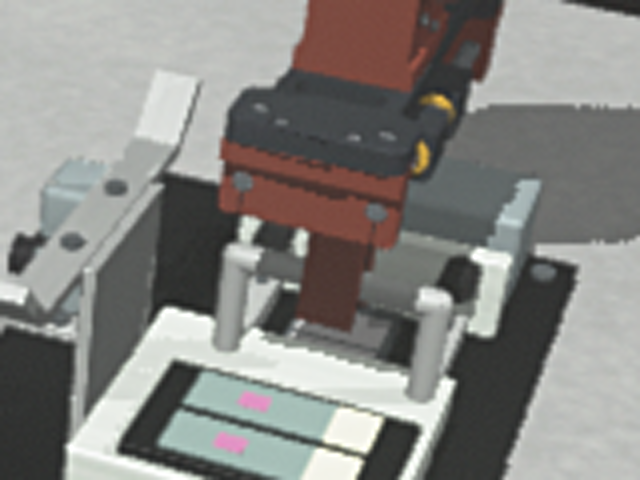

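Grasp good: opening 11.7 mm on the 12 mm bar, carriage at about −0.082. Sliding home.

Emit:
{"name": "jog_arm", "arguments": {"steps": [{"turn": [0, 0, 0], "dp": [-0.005, 0.08, 0], "claw": 0}, {"turn": [0, 0, 0], "dp": [-0.013, 0.2, 0], "claw": 0}, {"turn": [0, 0, 0], "dp": [-0.022, 0.33, 0], "claw": 0}, {"turn": [0, 0, 0], "dp": [-0.031, 0.46, 0], "claw": 0}, {"turn": [0, 0, 0], "dp": [-0.04, 0.59, 0], "claw": 0}, {"turn": [0, 0, 0], "dp": [-0.049, 0.72, 0], "claw": 0}, {"turn": [0, 0, 0], "dp": [-0.057, 0.84, 0], "claw": 0}, {"turn": [0, 0, 0], "dp": [-0.064, 0.95, 0], "claw": 0}, {"turn": [0, 0, 0], "dp": [-0.067, 1, 0], "claw": 0}, {"turn": [0, 0, 0], "dp": [-0.067, 1, 0], "claw": 0}]}}

```text
t: 10.1
ee_pos: [492.7, -109.7, 94.7]
orientation: [-1.236, 1.158, -1.162]
ft_force: [0.9, 1.8, 0.4]
width: 11.3
```

Run:
```python
from h import *
o=ctrl.get_obs(); print(o["t"],o["ee_pos"].round(1),np.round(stg(o["ee_pos"],O),1),o["ft_force"].round(1),o["moment"].round(2),o["width"])
```

```text
10.1 [ 492.7 -109.7   94.7] [-11.2 -40.2] [0.9 1.8 0.4] [ 0.3  -0.17  0.02] 11.259702718186123
```

Emit:
{"name": "jog_arm", "arguments": {"steps": [{"turn": [0, 0, 0], "dp": [-0.005, 0.08, 0], "claw": 0}, {"turn": [0, 0, 0], "dp": [-0.013, 0.2, 0], "claw": 0}, {"turn": [0, 0, 0], "dp": [-0.022, 0.33, 0], "claw": 0}, {"turn": [0, 0, 0], "dp": [-0.031, 0.46, 0], "claw": 0}, {"turn": [0, 0, 0], "dp": [-0.04, 0.59, 0], "claw": 0}, {"turn": [0, 0, 0], "dp": [-0.049, 0.72, 0], "claw": 0}, {"turn": [0, 0, 0], "dp": [-0.057, 0.84, 0], "claw": 0}, {"turn": [0, 0, 0], "dp": [-0.064, 0.95, 0], "claw": 0}, {"turn": [0, 0, 0], "dp": [-0.067, 1, 0], "claw": 0}, {"turn": [0, 0, 0], "dp": [-0.067, 1, 0], "claw": 0}]}}

```text
t: 10.93
ee_pos: [487.3, -28.4, 94.7]
orientation: [-1.236, 1.158, -1.161]
ft_force: [0.9, 1.5, -1.3]
width: 11.0
```

```bash
python3 look.py side 320 290 130 s10.png
```

```text
10.9333 [487.3 -28.4  94.7] [-11.1  41.2] [ 0.9  1.5 -1.3] 10.9557244718922
roller med [np.float64(87.3), np.float64(205.9), np.float64(133.8)] 255
```

View pics/s10.png

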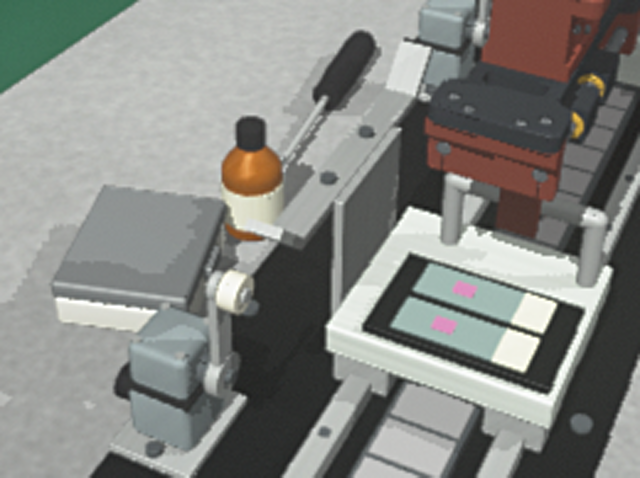

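The carriage is at about 0.081, the dog nose (zoom (290,235)) is in line with the upright roller (232,292), and the force is low. Now slowly over the roller.

Emit:
{"name": "jog_arm", "arguments": {"steps": [{"turn": [0, 0, 0], "dp": [-0.004, 0.06, 0], "claw": 0}, {"turn": [0, 0, 0], "dp": [-0.009, 0.14, 0], "claw": 0}, {"turn": [0, 0, 0], "dp": [-0.014, 0.21, 0], "claw": 0}, {"turn": [0, 0, 0], "dp": [-0.019, 0.28, 0], "claw": 0}, {"turn": [0, 0, 0], "dp": [-0.024, 0.35, 0], "claw": 0}, {"turn": [0, 0, 0], "dp": [-0.029, 0.42, 0], "claw": 0}, {"turn": [0, 0, 0], "dp": [-0.033, 0.49, 0], "claw": 0}, {"turn": [0, 0, 0], "dp": [-0.038, 0.56, 0], "claw": 0}, {"turn": [0, 0, 0], "dp": [-0.042, 0.63, 0], "claw": 0}, {"turn": [0, 0, 0], "dp": [-0.047, 0.7, 0], "claw": 0}, {"turn": [0, 0, 0], "dp": [-0.052, 0.77, 0], "claw": 0}, {"turn": [0, 0, 0], "dp": [-0.052, 0.77, 0], "claw": 0}]}}

```text
t: 11.98
ee_pos: [483.2, 33.8, 94.7]
orientation: [-1.235, 1.157, -1.161]
ft_force: [3.1, -0.2, -2.8]
width: 11.1
```

```bash
python3 look.py side 300 300 110 s11.png
```

```text
11.9833 [483.2  33.8  94.7] [-11.1 103.6] [ 3.1 -0.2 -2.8] 11.14581628163289
roller med [np.float64(86.1), np.float64(212.3), np.float64(134.6)] 413
```

View pics/s11.png

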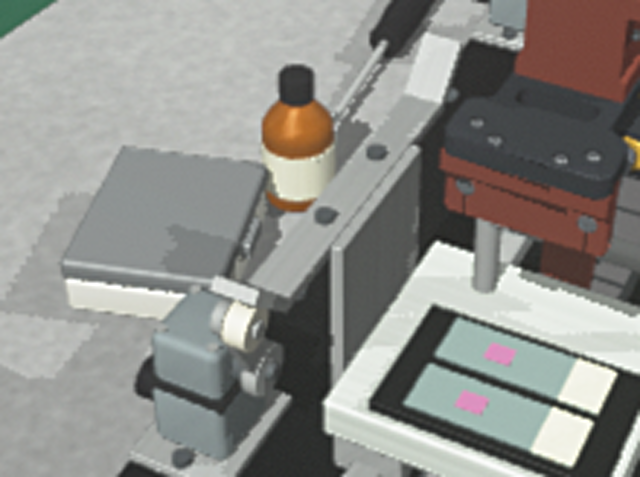

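The nose is on the roller with the arm tipped (roller at zoom (240,328)) and the carriage at about 0.144. 28 mm more to 0.171.

Emit:
{"name": "jog_arm", "arguments": {"steps": [{"turn": [0, 0, 0], "dp": [-0.004, 0.06, 0], "claw": 0}, {"turn": [0, 0, 0], "dp": [-0.008, 0.12, 0], "claw": 0}, {"turn": [0, 0, 0], "dp": [-0.012, 0.18, 0], "claw": 0}, {"turn": [0, 0, 0], "dp": [-0.016, 0.24, 0], "claw": 0}, {"turn": [0, 0, 0], "dp": [-0.02, 0.3, 0], "claw": 0}, {"turn": [0, 0, 0], "dp": [-0.023, 0.35, 0], "claw": 0}, {"turn": [0, 0, 0], "dp": [-0.023, 0.35, 0], "claw": 0}, {"turn": [0, 0, 0], "dp": [-0.023, 0.35, 0], "claw": 0}, {"turn": [0, 0, 0], "dp": [-0.023, 0.35, 0], "claw": 0}]}}

```text
t: 12.78
ee_pos: [481.3, 62.2, 94.7]
orientation: [-1.235, 1.158, -1.16]
ft_force: [1.7, 4.8, 0.0]
width: 11.3
```

```bash
python3 look.py side 300 300 110 s12.png
```

```text
12.7833 [481.3  62.2  94.7] [-11. 132.] [1.7 4.8 0. ] 11.340266816905043
roller med [np.float64(85.4), np.float64(219.6), np.float64(135.2)] 436
```

View pics/s12.png

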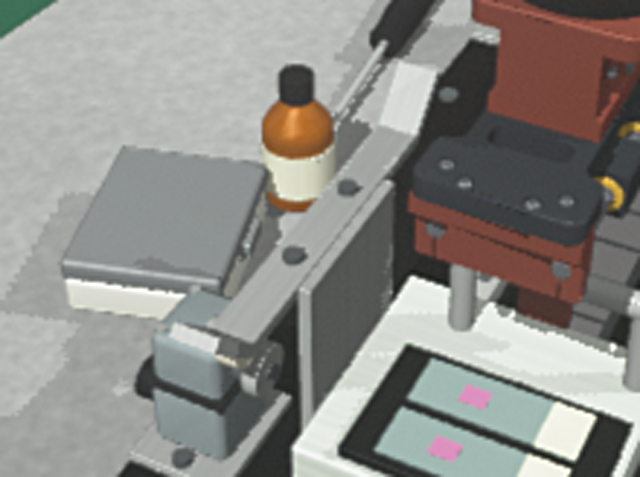

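The dog's flat is now on the roller (carriage about 0.172). Releasing and rising.

Emit:
{"name": "jog_arm", "arguments": {"steps": [{"turn": [0, 0, 0], "dp": [0, 0, 0], "claw": 0.6}, {"turn": [0, 0, 0], "dp": [0, 0, 0], "claw": 0.6}, {"turn": [0, 0, 0], "dp": [0, 0, 0], "claw": 0.6}, {"turn": [0, 0, 0], "dp": [0, 0, 0], "claw": 0.6}, {"turn": [0, 0, 0], "dp": [0, 0, 0], "claw": 0.6}, {"turn": [0, 0, 0], "dp": [0, 0, 0], "claw": 0.6}, {"turn": [0, 0, 0], "dp": [0, 0, 0.2], "claw": 0.6}, {"turn": [0, 0, 0], "dp": [0, 0, 0.5], "claw": 0.6}, {"turn": [0, 0, 0], "dp": [0, 0, 0.9], "claw": 0.6}, {"turn": [0, 0, 0], "dp": [0, 0, 1], "claw": 0.6}, {"turn": [0, 0, 0], "dp": [0, 0, 1], "claw": 0.6}]}}

```text
t: 13.75
ee_pos: [483.0, 62.3, 177.0]
orientation: [-1.231, 1.155, -1.162]
ft_force: [0.6, 0.2, 0.1]
width: 52.7
```

Emit:
{"name": "jog_arm", "arguments": {"steps": [{"turn": [0, 0, 0], "dp": [0, 0, 0.5], "claw": 0.6}, {"turn": [0, 0, 0], "dp": [0, 0, 1], "claw": 0.6}, {"turn": [0, 0, 0], "dp": [0, 0, 1], "claw": 0.6}, {"turn": [0, 0, 0], "dp": [0, 0, 1], "claw": 0.6}, {"turn": [0, 0, 0], "dp": [0, 0, 1], "claw": 0.6}]}}

```text
t: 14.17
ee_pos: [482.2, 62.1, 255.6]
orientation: [-1.232, 1.156, -1.162]
ft_force: [-0.5, -0.0, -0.4]
width: 52.6
```

```bash
python3 look.py side 320 260 220 s13.png
python3 - <<'E'
from h import *
d=cam("side"); P=cloud(d);x,y=stg(P,O);z=P[...,2]
m=(z>100)&(z<120)&(x>-50)&(x<26)&(y<200)&(y>60)
print("handle",[np.nanpercentile(a[m],[2,50,98]).round(1) for a in(x,y,z)],m.sum())
E
```

```text
14.1667 [482.2  62.1 255.6] [-10.1 131.9] [-0.5 -0.  -0.4] 52.64184571367825
roller med [np.float64(85.1), np.float64(220.4), np.float64(135.1)] 455
handle [array([-49. , -13.9,  24.6]), array([127.4, 134.4, 137.1]), array([106.1, 113.7, 116.7])] 582
```

View pics/s13.png

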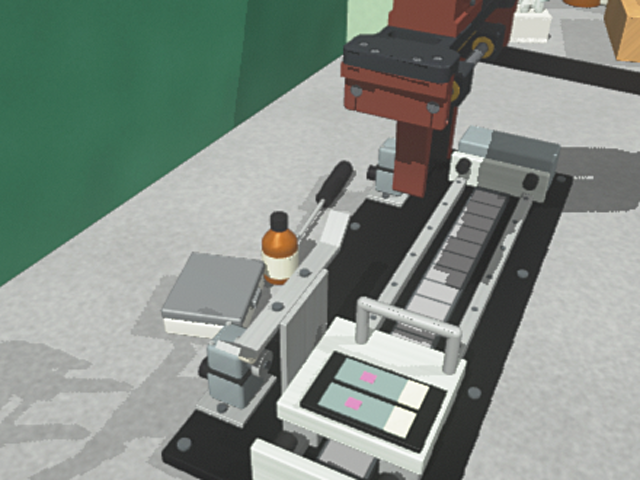

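```bash
python3 -c "
from workcell import ctrl
print(ctrl.close_job())"
```

```text
the job is handed in; nothing more can be done
None
```

I tested the home switch by hand, slid the carriage home, and handed the job in at about 14 s of the 51 s allowed. The interface gives no verdict, so success rests on my own checks.

- **Switch test:** With the carriage at about -0.082 m, I pushed the home roller outward with closed fingers. I held it for about 0.5 s at an estimated 0.5–0.6 rad. Partway through the push, the image and force estimates ranged from 0.41 to 0.55 rad, so I pushed 7 mm further to be sure it had tripped. After I backed off, the arm was upright again at the same measured position as before (within 0.1 mm).
- **Carriage:** I gripped the handle bar (opening about 11.5 mm), slid the carriage home slowly over the roller, released it and rose clear. The last image puts the carriage at about 0.171 m, where the dog's flat stands on the roller and holds the arm over. I did not measure the final arm angle; the task gives about 0.6 rad for that position. The gripper was at z 256 mm with almost no force on it.
- **Surroundings:** The slide box, bottle and screwdriver look unmoved in the side view. The far switch's roller was hidden behind the gripper in the last picture, so I did not re-measure it; nothing came near it.

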